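# Hang the hollow-edged throwing template on the rack peg

### The arm

A 6-joint arm with a two-finger parallel gripper is mounted at the origin on a cart in front of the work surface, level with it; the furniture and walls round the work are solid. World frame = base frame: x ahead of the robot, y to its left, z up, the work surface at z = 0. Lengths are in m, angles in rad, forces in N, time in s.
With the tool pointing down it reaches from about 0.25 to 0.775 m from the base axis. Payload 4 kg.
Tool frame: the origin (TCP) lies on the centre line of the jaws, within the pads' length; the fingertips stand 8 mm ahead of it and the grasp point (between the pads) lies 11 mm behind it; z points along the fingers, x is the direction in which the jaws open and shut, and the axes are right-handed (so a half turn about z gives the same grasp; the last joint's range is limited). The gripper opens to 94 mm and grips with 3 to 60 N. Pads are 16 mm wide; open, the fingers measure 119 mm over their backs; the gripper's body (75 mm by 177 mm) begins 78 mm behind the grasp point.
Start: joints at [-1.437, 0.087, 1.371, -0, 1.684, -0.103], TCP at [0.129, -0.535, 0.214] pointing down, gripper open.
Joint ranges: [-3.1, 3.1], [-0.76, 2.03], [0.27, 2.55], [-1.08, 4.22], [0.17, 2.65], [-2.57, 2.57]. Speed limits (rad/s): [2.79, 2.79, 3.14, 3.14, 3.14, 3.14].

### API

Orientations are given as a unit quaternion [x, y, z, w].
In Python, from plant import arm gives the robot as it stands.
- The arm moves only by the tool drive_tool, never from a script. Its argument "moves" is text: rows parted by semicolons, each of 4 numbers parted by spaces: the shift along the tool's x, y, z in m, then the turn about the tool's z in rad. A call has 1 to 20 rows; each row shifts and turns the commanded pose from where the row before left it, along the tool's axes as they then stand; what a row does not reach is not made up. A row lasts 1/8 s, in which the tool goes at most 62.5 mm and 10.7 degrees, less where a joint would pass 70% of its speed; a pose out of reach is approached as far as the arm can. A call is refused whole if a number of a shift passes 0.0625 or a number of a turn 0.188, either way. A call with a gripper value outside its range is refused whole. "claw" is the closure in counts, from 0 (fully open) to 255 (shut), set as the call begins (left out, the last holds). The fingers move at their own pace and stop on an object; "force" is the grip in N (left out, the last holds). Time passes only in rows, so rows that do not move let the fingers close. It gives the time, the measured TCP pose, the force and the opening at its end, in the units of the state.
- arm.sense(): the state, without advancing time (a new reading comes with each control period).
- arm.get_image(name): name is "side" or "top"; returns a dict with "frame" (384x512x3 uint8, blue, green, red), "mtx" (3x3 intrinsics, pixels), "R" (3x3) and "t" (3): a world point X has camera coordinates R X + t. Camera axes: x right, y down, z forward; pixel columns grow to the right and rows downward; lengths in m; the calibration is good to about 2 mm. A picture is of the moment at which its call begins. There is no depth.
- arm.hand_in(): hands the job in, once; it reports no verdict.
The state is a dict: "time": time; "q": joint angles; "joint_vel": joint speeds; "joint_efforts": joint torques, N m; "ee_pos": TCP position; "orientation": TCP orientation; "contact_force": force on the tool from outside, world axes, zero at the start; "torque": the same for the moment, N m; "opening": finger opening in m.
Only numpy, scipy, OpenCV 4.12 (cv2) and the standard library are available. Lean on these libraries where they do the work, as an engineer would, in place of code of your own. Each camera call takes 0.05 s, during which the arm holds its last target. There are 200 camera calls.

### The job

Draw the template with the hollow, waisted sides up out of the slotted stand and hang it by its eye on the peg of the rail rack, left hanging still and free of everything else. The peg is clamped somewhere along the rail, so look or feel for where it is. Leave the straight-sided template standing in its slot, and do not disturb the jar, the round mould or the wooden block.

Things in the scene. Friction and masses are not known exactly. Their poses are not given: they have to be found in the camera images.
- hollow_template: Upright plywood template, 10 mm thick (x), 76 wide (y), 170 tall (z), 60-130 g, both sides hollowed in a curve to 38 mm width at 66 mm height. Above 100 mm a tab 40 mm wide with half-round top holds an eye. Origin at the centre of the foot, z up, x normal to the plate. Stands in either slot of the stand. Faces alike; may hang either way round. Grip it across its thickness above the eye.
- hollow_template_eye (a point): Centre of the template's eye, a round through hole of 18 mm diameter along x, 118 mm above the foot; axes as the template's. The solid tab reaches from 127 mm to 170 mm above the foot and can be gripped from above.
- straight_template: The other plywood template: same thickness, width, height, tab and eye, but straight parallel sides (76 mm wide up to 88 mm). Origin at the centre of the foot, z up, x normal to the plate. It stays in its slot.
- stand: Fixed wooden stand, 70 (x) by 220 (y) by 42 mm (z), two slots side by side centred at y = +55 and -55 mm, each 12 mm wide (x), 80 long (y), 30 deep, floor 12 mm above the table; about 1 mm of play round a template. Origin under its centre on the table, z up.
- rack: Fixed rail rack. Origin on the table under the middle of the rail, z up, y along the rail; the peg stands out to -x (towards the robot). Wooden base x = -100 to +30 mm, y = -115 to +115, 14 mm thick. Round steel posts at y = -100 and +100 mm, 215 mm high, with 22 mm thick collars at the top, carry the rail.
- rack_rail (a point): Middle of the rail's axis (NOT the peg), 195 mm up, axes as the rack's; rail 12 mm thick. Rigid clamp block (24 mm along y, x -18 to +14, z -15 to +15 mm) stands anywhere from y = -45 to +45 mm, unreported: feel or look. From it a rigid round-ended peg, 8 mm thick, points to -x rising 10 degrees: axis at z = +1 mm at x = -18, +9 at x = -65, +15 at x = -100; end at x = -104.
- jar: Stoneware jar with a dark screw lid, 68 mm in diameter, 104 mm tall; origin under its centre. A bystander.
- mould: Round plaster sprig mould, 66 mm in diameter, 34 mm tall; origin under its centre. A bystander.
- block: Pine block, 45 mm (x) by 90 mm (y) by 30 mm; origin under its centre. A bystander.
There are look-alikes about, which are no part of the job. Leave any blue look-alike of the hollow_template alone.

How it is judged:
By the outcome, as a careful person would: the job done as asked, in the order asked, and still so for the second after the job is handed in, with the robot touching nothing.
It also fails if it takes over 61 s, if anything falls off the work surface, if the arm or the gripper's body presses on something with over 40 N, if the wrist force passes 120 N, or if a joint passes its speed limit or range.

## Working session

There is one attempt and no reset: what is moved stays moved. The work goes in short steps, Python scripts to look and compute and a tool call to move; the robot and the scene stay as the last step left them, time stands still between calls to the robot, and variables do not carry over. Pictures are saved under pics/ and viewed, about 8 in all and at most 12, crops included, and the job is handed in when it is done.

Besides the shell and the picture viewer there is one more tool, called after "Request:" as name(argument=value, ...), one argument or row to a line, values as JSON. drive_tool: Moves the arm, as the interface text tells. Its arguments: {"type":"object","properties":{"moves":{"type":"string"},"claw":{"type":"number"},"force":{"type":"number"}},"required":["moves"]}

```bash
mkdir -p pics; ls; cat > h.py <<'E'
import numpy as np, cv2
from plant import arm
def cam(n,save=None):
    d=arm.get_image(n)
    if save: cv2.imwrite('pics/'+save,d['frame'])
    np.savez('/tmp/'+n+'.npz',**{k:d[k] for k in d})
    return d
def load(n): return dict(np.load('/tmp/'+n+'.npz'))
def px2w(d,u,v,z=None,x=None,y=None):
    R,t=np.array(d['R']),np.array(d['t']); C=-R.T@t
    r=R.T@np.linalg.solve(d['mtx'],[u,v,1.])
    i,val=[(i,a) for i,a in enumerate((x,y,z)) if a is not None][0]
    return C+r*(val-C[i])/r[i]
def w2px(d,X):
    p=d['mtx']@(np.array(d['R'])@np.array(X)+np.array(d['t'])); return p[:2]/p[2]
E
python3 - <<'E'
from h import *
for n in('side','top'):
    d=cam(n,n+'1.png'); print(n,d['mtx'].tolist(),(-np.array(d['R']).T@d['t']).round(3),np.array(d['R']).round(2).tolist())
s=arm.sense();print(s)
E
```

```text
pics
side [[381.7730198138203, 0.0, 258.6322563377894], [0.0, 381.7730198138203, 183.9576084547947], [0.0, 0.0, 1.0]] [0.336 0.784 0.64 ] [[-0.98, -0.19, 0.0], [-0.1, 0.51, -0.85], [0.16, -0.84, -0.52]]
top [[385.42214192475797, 0.0, 250.89604817649214], [0.0, 385.42214192475797, 195.17929559633237], [0.0, 0.0, 1.0]] [3.170e-01 1.000e-03 1.344e+00] [[0.02, -1.0, 0.02], [-0.99, -0.02, -0.14], [0.14, -0.02, -0.99]]
{'time': 0.1, 'q': array([-1.43710665e+00,  8.78927511e-02,  1.37210582e+00,  2.07058782e-05,
        1.68358993e+00, -1.03088450e-01]), 'joint_vel': array([-0.00122814, -0.0011489 , -0.00286779, -0.00127399, -0.00174437,
        0.00092979]), 'joint_efforts': array([ 3.09736490e-03, -3.41250801e+01, -3.03303158e+01,  7.19985645e-02,
        3.04006319e-02, -1.01767328e-04]), 'ee_pos': array([ 0.1289591 , -0.53417641,  0.21241346]), 'orientation': array([ 7.85675786e-01, -6.18637667e-01, -7.09189047e-04, -7.02144663e-04]), 'contact_force': array([-0.303623  , -0.18770116,  0.05849278]), 'torque': array([0.02410492, 0.0039961 , 0.0107378 ]), 'opening': 0.09388892964239054}
```

View pics/side1.png

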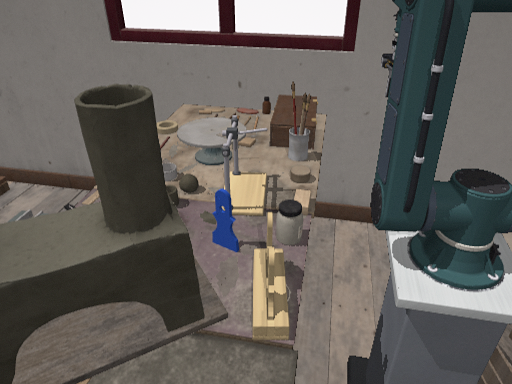

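View pics/top1.png

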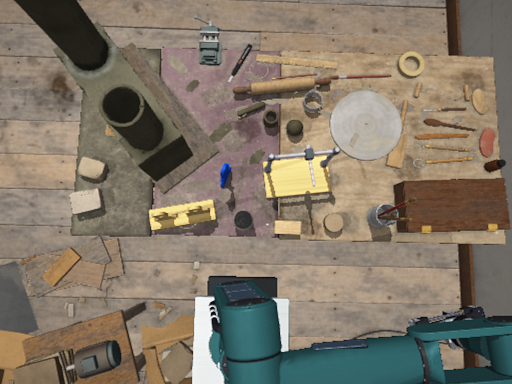

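The side view shows the stand at about (270,290), with its templates edge-on. The blue look-alike is at (225,218), the rack at about (240,170) and the jar at (290,222). In the top view the stand is at (183,216), the rack at (298,175), the peg at about (312,170) and the blue look-alike at (225,176). Next I'll view a close crop of both.

```bash
python3 - <<'E'
from h import *
s,t=load('side'),load('top')
a=cv2.resize(s['frame'][200:350,230:310],None,fx=4,fy=4,interpolation=cv2.INTER_CUBIC)
b=cv2.resize(t['frame'][190:240,140:260],(480,200),interpolation=cv2.INTER_CUBIC)
c=cv2.resize(t['frame'][140:205,255:345],(480,347),interpolation=cv2.INTER_CUBIC)
o=np.zeros((600,800,3),np.uint8);o[:600,:320]=a;o[:200,320:]=b;o[210:557,320:]=c
cv2.imwrite('pics/c1.png',o)
for p in [(150,210),(212,201),(215,219),(152,234)]: print(p,px2w(t,*p,z=.042).round(3))
for p in [(265,163),(328,152),(330,192),(267,197)]: print(p,px2w(t,*p,z=.014).round(3))
E
```

```text
(150, 210) [0.436 0.317 0.042]
(212, 201) [0.472 0.109 0.042]
(215, 219) [0.411 0.097 0.042]
(152, 234) [0.356 0.306 0.042]
(265, 163) [ 0.615 -0.07   0.014]
(328, 152) [ 0.66  -0.293  0.014]
(330, 192) [ 0.517 -0.3    0.014]
(267, 197) [ 0.494 -0.079  0.014]
```

View pics/c1.png

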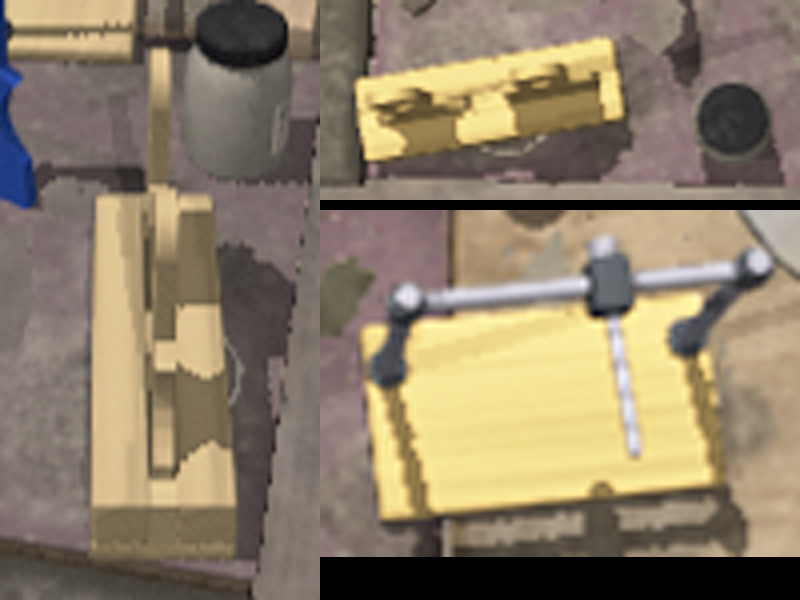

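```bash
cat > fit.py <<'E'
from h import *
from scipy.optimize import least_squares
s,t=load('side'),load('top')
def T(p,l): c,q=np.cos(p[2]),np.sin(p[2]); return [p[0]+c*l[0]-q*l[1],p[1]+q*l[0]+c*l[1],l[2]]
def fit(obs,p0):
    f=lambda p: np.concatenate([w2px(d,T(p,l))-uv for d,l,uv in obs])
    r=least_squares(f,p0,loss='soft_l1'); return r.x,r.fun.reshape(-1,2)
st=[(t,(.035,.11,.042),(149.5,210)),(t,(.035,-.11,.042),(213,200)),(t,(-.035,-.11,.042),(215.5,219.5)),(t,(-.035,.11,.042),(151,230)),
(s,(.035,-.11,.042),(253.75,248.75)),(s,(-.035,-.11,.042),(283,248.75)),(s,(.035,.11,.042),(253.25,326.75)),(s,(-.035,.11,.042),(288.75,326.75)),(s,(.035,.11,0),(253,338.75)),(s,(-.035,.11,0),(288.75,338.75))]
S,r=fit(st,[.42,.21,.1]); print('stand',S.round(4)); print(r.round(1).tolist())
ra=[(t,(.03,.115,.014),(262.9,162.1)),(t,(-.1,-.115,.014),(330.4,191.6)),(t,(-.1,.115,.014),(266.25,198.1)),(t,(0,.1,.215),(271.5,156.5)),(t,(0,-.1,.215),(337.1,149.75))]
K,r=fit(ra,[.6,-.18,.1]); print('rack',K.round(4)); print(r.round(1).tolist())
for yp in np.arange(-.045,.046,.015): print(yp.round(3),w2px(t,T(K,(-.104,yp,.211))).round(1),w2px(t,T(K,(-.002,yp,.21))).round(1))
if __name__=='__main__':
    for y in(.055,-.055):
        for z in(.182,.139,.112,.042): print('tmpl',y,z,w2px(s,T(S,(0,y,z))).round(1),w2px(t,T(S,(0,y,z))).round(1),np.round(T(S,(0,y,z)),3))
E
python3 fit.py
```

```text
stand [0.4235 0.209  0.1919]
[[-1.5, -0.2], [-0.5, -1.0], [0.3, -0.2], [-0.2, 0.3], [0.2, -1.2], [0.6, -1.1], [-0.8, -1.2], [1.1, -1.0], [-0.4, 1.2], [0.2, 1.4]]
rack [ 0.6031 -0.1777  0.1259]
[[-0.8, -0.2], [0.9, 0.0], [-0.1, 0.1], [-0.0, -0.2], [0.1, 0.2]]
-0.045 [323.4 185.8] [319.  152.7]
-0.03 [318.4 186.3] [314.1 153.2]
-0.015 [313.4 186.8] [309.2 153.7]
0.0 [308.5 187.3] [304.2 154.2]
0.015 [303.5 187.8] [299.3 154.6]
0.03 [298.5 188.3] [294.4 155.1]
0.045 [293.5 188.8] [289.5 155.6]
tmpl 0.055 0.182 [271.9 248.8] [156.4 213.6] [0.413 0.263 0.182]
tmpl 0.055 0.139 [271.4 266.5] [159.5 214.8] [0.413 0.263 0.139]
tmpl 0.055 0.112 [271.2 277.1] [161.3 215.6] [0.413 0.263 0.112]
tmpl 0.055 0.042 [270.5 302.5] [165.7 217.3] [0.413 0.263 0.042]
tmpl -0.055 0.182 [270.5 213.1] [192.7 207.5] [0.434 0.155 0.182]
tmpl -0.055 0.139 [270.1 229.7] [194.5 209. ] [0.434 0.155 0.139]
tmpl -0.055 0.112 [269.8 239.6] [195.5 209.8] [0.434 0.155 0.112]
tmpl -0.055 0.042 [269.3 263.9] [198.  211.8] [0.434 0.155 0.042]
```

```bash
python3 - <<'E'
from h import *
s,t=load('side'),load('top')
a=cv2.resize(s['frame'][207:332,248:293],(270,600)[0:2],interpolation=cv2.INTER_CUBIC)
a=cv2.resize(s['frame'][235:332,248:293],(278,600),interpolation=cv2.INTER_CUBIC)
b=cv2.resize(t['frame'][195:237,144:219],(520,291),interpolation=cv2.INTER_CUBIC)
o=np.zeros((600,800,3),np.uint8);o[:,:278]=a;o[:291,280:]=b
o=np.clip((o/255.)**.8*255,0,255).astype(np.uint8)
cv2.imwrite('pics/c2.png',o)
E
```

```text
(no output)
```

View pics/c2.png

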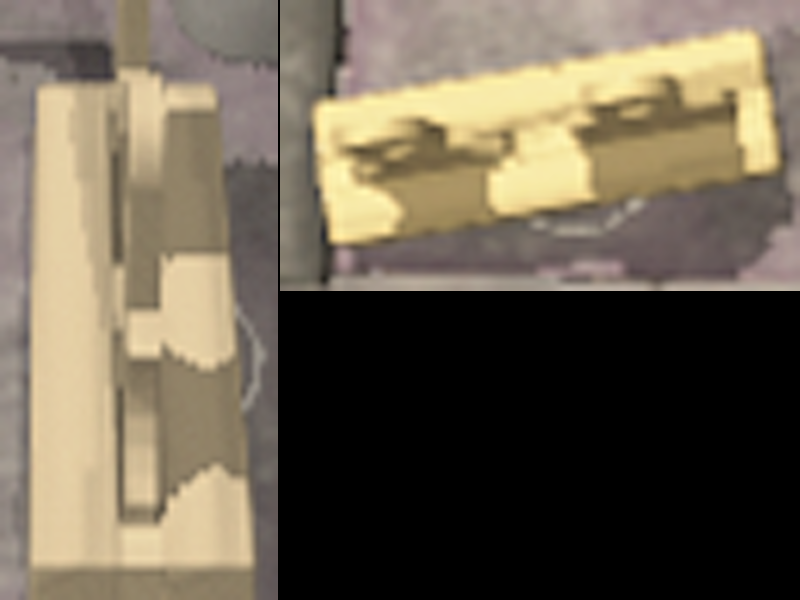

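The templates' shadows differ. The one in the +y slot (left in the top view, near in the side view) casts a waisted shadow, with curved edges at crop (200,360) and (210,470). The other casts a straight rectangular one. What could be taken for the wanted template:
- **Near template:** side (271,266), the hollow one. This is my choice.
- **Far template:** side (270,225), straight.
- **Blue template:** side (225,218), look-alike.

The peg is at rail y ≈ -15 mm.

```bash
python3 - <<'E'
from h import *
t=load('top')
for z in(.1,.25,.4):
  for p in[(140,155),(168,178),(190,152),(165,190),(215,150)]: print(z,p,px2w(t,*p,z=z).round(3)[:2])
E
```

```text
0.1 (140, 155) [0.611 0.346]
0.1 (168, 178) [0.537 0.25 ]
0.1 (190, 152) [0.626 0.183]
0.1 (165, 190) [0.497 0.258]
0.1 (215, 150) [0.635 0.101]
0.25 (140, 155) [0.576 0.304]
0.25 (168, 178) [0.511 0.22 ]
0.25 (190, 152) [0.589 0.161]
0.25 (165, 190) [0.476 0.227]
0.25 (215, 150) [0.597 0.088]
0.4 (140, 155) [0.54  0.263]
0.4 (168, 178) [0.484 0.19 ]
0.4 (190, 152) [0.551 0.139]
0.4 (165, 190) [0.454 0.196]
0.4 (215, 150) [0.558 0.076]
```

Request:
drive_tool(
  moves="0 0 -0.02 -0.17; 0 0 -0.02 -0.17; 0 0 -0.02 -0.17; 0 0 -0.02 -0.17; 0 0 -0.02 -0.17; 0 0 -0.02 -0.17; 0 0 -0.02 -0.17; 0 0 -0.02 -0.17; 0 0 0 -0.17",
  claw=120,
  force=25,
)

```text
time: 1.23
ee_pos: [0.1291, -0.535, 0.3752]
orientation: [0.995, 0.101, 0.0, 0.001]
contact_force: [0.2, 0.6, 0.6]
opening: 0.0499
```

```bash
python3 - <<'E'
from h import *
t,s=load('top'),load('side')
for p in[(168,178),(190,152),(165,190)]:
  print(p,[(z,w2px(s,px2w(t,*p,z=z)).round(0).tolist()) for z in(0,.05,.1,.15,.2,.25,.3)])
E
```

```text
(168, 178) [(0, [203.0, 309.0]), (0.05, [207.0, 289.0]), (0.1, [211.0, 268.0]), (0.15, [215.0, 246.0]), (0.2, [220.0, 223.0]), (0.25, [224.0, 199.0]), (0.3, [229.0, 173.0])]
(190, 152) [(0, [173.0, 277.0]), (0.05, [177.0, 259.0]), (0.1, [181.0, 241.0]), (0.15, [185.0, 221.0]), (0.2, [190.0, 200.0]), (0.25, [195.0, 178.0]), (0.3, [200.0, 155.0])]
(165, 190) [(0, [221.0, 315.0]), (0.05, [225.0, 295.0]), (0.1, [229.0, 274.0]), (0.15, [233.0, 251.0]), (0.2, [237.0, 228.0]), (0.25, [242.0, 203.0]), (0.3, [247.0, 177.0])]
```

Request:
drive_tool(
  moves="0.025 -0.043 0 0.01; 0.025 -0.043 0 0; 0.025 -0.043 0 0; 0.025 -0.043 0 0; 0.025 -0.043 0 0; 0.025 -0.043 0 0; 0.025 -0.043 0 0; 0.025 -0.043 0 0; 0.025 -0.043 0 0; 0.025 -0.043 0 0; 0.025 -0.043 0 0; 0.025 -0.043 0 0; 0.025 -0.043 0 0; 0 0 0 0",
)

```text
time: 2.98
ee_pos: [0.3445, 0.0775, 0.3724]
orientation: [0.995, 0.096, -0.001, -0.0]
contact_force: [0.1, -0.3, -0.3]
opening: 0.0495
```

Request:
drive_tool(
  moves="0.0257 -0.0423 0 0; 0.0257 -0.0423 0 0; 0.0257 -0.0423 0 0; 0.0257 -0.0423 0 0; 0 0 0.05 0; 0 0 0.05 0; 0 0 0.05 0; 0 0 0 0; 0 0 0 0",
)

```text
time: 4.1
ee_pos: [0.4156, 0.2598, 0.226]
orientation: [0.996, 0.092, 0.002, -0.0]
contact_force: [-0.3, 0.3, 0.7]
opening: 0.0498
```

```bash
python3 - <<'E'
from h import *
s=cam('side');t=cam('top');q=arm.sense();print(q['ee_pos'],q['orientation'])
a=cv2.resize(s['frame'][195:345,220:320],(400,600),interpolation=cv2.INTER_CUBIC)
b=cv2.resize(t['frame'][165:245,120:220],(400,320),interpolation=cv2.INTER_CUBIC)
o=np.zeros((600,800,3),np.uint8);o[:,:400]=a;o[:320,400:]=b
cv2.imwrite('pics/c3.png',o)
p=q['ee_pos'];print(w2px(s,p),w2px(s,p-[0,0,.008]))
E
```

```text
[0.41626413 0.26057022 0.22741398] [ 0.99570959  0.09246952  0.00325565 -0.00109306]
[270.83777925 227.811134  ] [270.75092785 231.42137866]
```

View pics/c3.png

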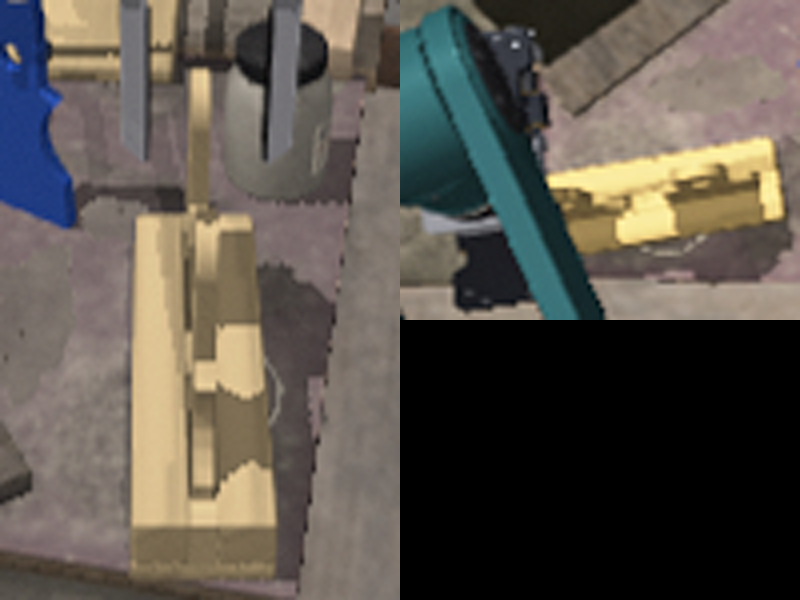

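Request:
drive_tool(
  moves="-0.0015 -0.003 0.02 0; 0 0 0.025 0; 0 0 0.025 0; 0 0 0 0; 0 0 0 0",
)

```text
time: 4.82
ee_pos: [0.4137, 0.2635, 0.1561]
orientation: [0.996, 0.093, 0.002, -0.001]
contact_force: [0.3, 0.2, 0.5]
opening: 0.0497
```

Request:
drive_tool(
  moves="0 0 0 0; 0 0 0 0; 0 0 0 0; 0 0 0 0; 0 0 0 0; 0 0 0 0",
  claw=255,
  force=25,
)

```text
time: 5.58
ee_pos: [0.4127, 0.263, 0.1534]
orientation: [0.996, 0.093, 0.0, -0.0]
contact_force: [0.7, -0.7, -0.9]
opening: 0.0099
```

Request:
drive_tool(
  moves="0 0 -0.01 0; 0 0 -0.015 0; 0 0 -0.02 0; 0 0 -0.03 0; 0 0 -0.03 0; 0 0 -0.03 0; 0 0 -0.03 0; 0 0 -0.03 0; 0 0 -0.02 0; 0 0 0 0; 0 0 0 0",
)

```text
time: 6.95
ee_pos: [0.4117, 0.2628, 0.3679]
orientation: [0.996, 0.093, -0.001, 0.0]
contact_force: [-0.3, 0.5, -0.3]
opening: 0.0099
```

```bash
python3 - <<'E'
import sys; sys.argv=['x']
from fit import K,T
from h import *
s=cam('side');t=cam('top');q=arm.sense();print(q['ee_pos'],q['orientation'],q['contact_force'])
for x in(-.135,-.104,-.065,-.055): print(x,np.round(T(K,(x,-.0155,.2)),4))
a=cv2.resize(s['frame'][130:340,210:360],(428,600),interpolation=cv2.INTER_CUBIC)
cv2.imwrite('pics/c4.png',a)
E
```

```text
stand [0.4235 0.209  0.1919]
[[-1.5, -0.2], [-0.5, -1.0], [0.3, -0.2], [-0.2, 0.3], [0.2, -1.2], [0.6, -1.1], [-0.8, -1.2], [1.1, -1.0], [-0.4, 1.2], [0.2, 1.4]]
rack [ 0.6031 -0.1777  0.1259]
[[-0.8, -0.2], [0.9, 0.0], [-0.1, 0.1], [-0.0, -0.2], [0.1, 0.2]]
-0.045 [323.4 185.8] [319.  152.7]
-0.03 [318.4 186.3] [314.1 153.2]
-0.015 [313.4 186.8] [309.2 153.7]
0.0 [308.5 187.3] [304.2 154.2]
0.015 [303.5 187.8] [299.3 154.6]
0.03 [298.5 188.3] [294.4 155.1]
0.045 [293.5 188.8] [289.5 155.6]
[0.41169843 0.2627413  0.36718261] [ 9.95674679e-01  9.28965885e-02 -1.38725767e-03  4.83684221e-04] [ 0.00791218 -0.22866147 -0.81554112]
-0.135 [ 0.4711 -0.21    0.2   ]
-0.104 [ 0.5019 -0.2061  0.2   ]
-0.065 [ 0.5406 -0.2012  0.2   ]
-0.055 [ 0.5505 -0.2     0.2   ]
```

View pics/c4.png

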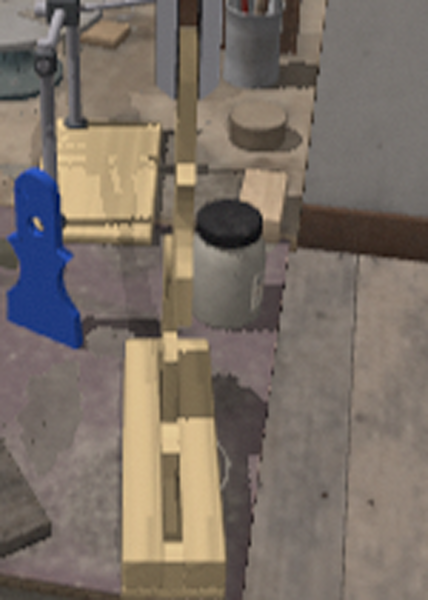

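Request:
drive_tool(
  moves="-0.003 0.03 0 0.06; -0.003 0.045 0 0; -0.003 0.05 0 0; -0.003 0.05 0 0; -0.003 0.05 0 0; -0.003 0.05 0 0; -0.003 0.05 0 0; -0.003 0.05 0 0; -0.003 0.04 0 0; -0.003 0.03 0 0; 0 0.02 0 0; 0 0 0 0; 0 0 0 0; 0 0 0 0",
)

```text
time: 8.8
ee_pos: [0.4428, -0.201, 0.3689]
orientation: [0.998, 0.064, 0.0, 0.0]
contact_force: [-1.0, -1.0, -0.5]
opening: 0.0103
```

Request:
drive_tool(
  moves="0.012 0.006 0.03 0; 0.0135 0.0065 0.04 0; 0 0 0.04 0; 0 0 0.02 0; 0 0 0.004 0; 0 0 0 0; 0 0 0 0; 0 0 0 0",
)

```text
time: 9.8
ee_pos: [0.4701, -0.2115, 0.2357]
orientation: [0.998, 0.063, 0.001, 0.001]
contact_force: [-0.2, -0.7, -0.1]
opening: 0.0098
```

```bash
python3 - <<'E'
from h import *
s=cam('side');t=cam('top');P=[arm.sense()['ee_pos']];print(P)
a=cv2.resize(s['frame'][100:200,200:300],(500,500),interpolation=cv2.INTER_CUBIC)
b=cv2.resize(t['frame'][140:240,270:360],(300,333),interpolation=cv2.INTER_CUBIC)
o=np.zeros((500,800,3),np.uint8);o[:,:500]=a;o[:333,500:]=b
cv2.imwrite('pics/c5.png',o)
print(w2px(s,[.5019,-.2061,.2105]),w2px(s,[.470,-.21,.2105]),w2px(s,[.470,-.21+.02,.2425]))
E
```

```text
[array([ 0.46987782, -0.21144564,  0.23523338])]
[268.29489709 128.78663056] [279.6542238  129.14049894] [278.94486019 121.14727018]
```

View pics/c5.png

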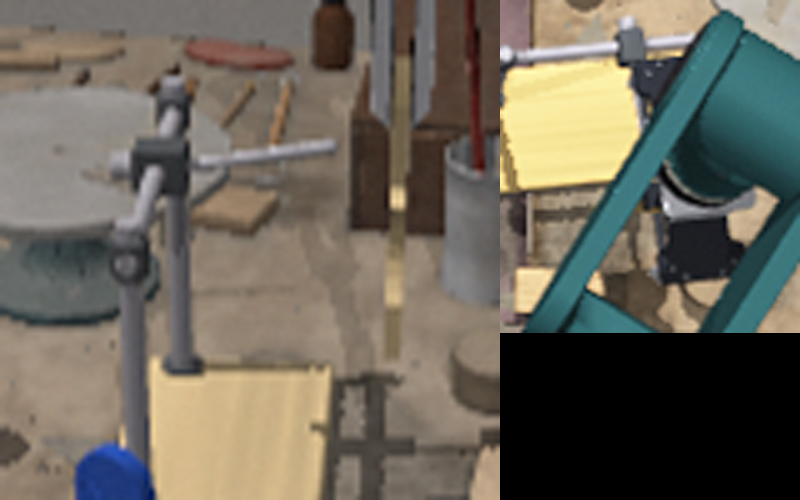

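```bash
python3 - <<'E'
from h import *
s=load('side')
c,q=np.cos(.126),np.sin(.126)
for z,w in((.262,.02),(.093,.038),(.093,-.038)): print(z,w,((w2px(s,[.470-q*w,-.211+c*w,z])-[200,100])*5).round(0))
E
```

```text
0.262 0.02 [401.  72.]
0.093 0.038 [391. 359.]
0.093 -0.038 [394. 298.]
```

Request:
drive_tool(
  moves="0 -0.0013 0 0; 0.01 0 0 0; 0.008 0 0 0; 0.008 0 0 0; 0.006 0 0 0; 0.006 0 0 0; 0 0 0 0; 0 0 0 0",
)

```text
time: 10.9
ee_pos: [0.5071, -0.2052, 0.2345]
orientation: [0.998, 0.063, -0.0, 0.0]
contact_force: [0.3, 0.2, -0.7]
opening: 0.0099
```

Request:
drive_tool(
  moves="0.006 0 0.001 0; 0.008 0 0.0014 0; 0.008 0 0.0014 0; 0.008 0 0.0014 0; 0.006 0 0.001 0; 0 0 0 0; 0 0 0 0",
)

```text
time: 11.78
ee_pos: [0.5428, -0.2007, 0.2283]
orientation: [0.998, 0.063, -0.0, 0.0]
contact_force: [-0.2, 0.5, -0.3]
opening: 0.0097
```

```bash
python3 - <<'E'
from h import *
s=cam('side');q=arm.sense();print(q['ee_pos'],q['contact_force'],q['torque'])
a=cv2.resize(s['frame'][90:190,190:290],(600,600),interpolation=cv2.INTER_CUBIC)
cv2.imwrite('pics/c6.png',a)
E
```

```text
[ 0.54276098 -0.20070044  0.22838661] [-0.2576064   0.64266787 -0.64522128] [ 0.01105451 -0.08844535 -0.01359838]
```

View pics/c6.png

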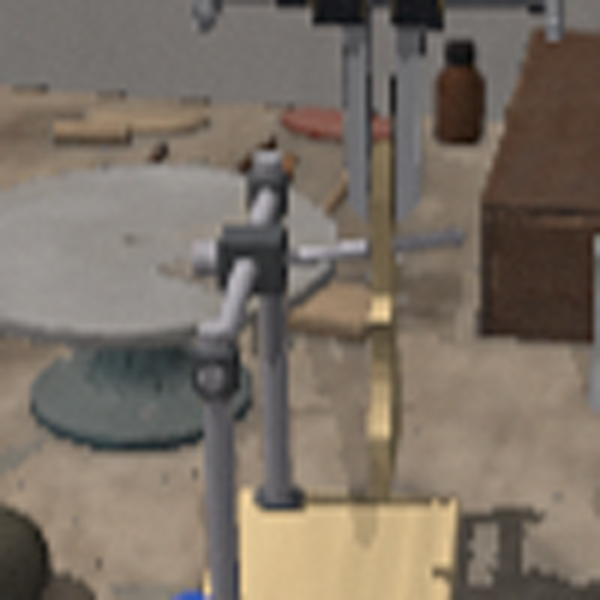

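The peg runs through the eye: it goes behind the tab at (380,245) and comes out to (460,238). No contact force shows, so I'll lower until it touches.

Request:
drive_tool(
  moves="0 0 0.0015 0; 0 0 0.001 0; 0 0 0.001 0; 0 0 0 0; 0 0 0 0",
)

```text
time: 12.45
ee_pos: [0.5429, -0.2007, 0.2248]
orientation: [0.998, 0.063, 0.0, 0.0]
contact_force: [0.2, -0.4, -1.2]
opening: 0.0096
```

Request:
drive_tool(
  moves="0 0 0.001 0; 0 0 0 0; 0 0 0 0",
)

```text
time: 12.82
ee_pos: [0.5429, -0.2007, 0.2238]
orientation: [0.998, 0.063, 0.0, 0.0]
contact_force: [-0.6, -0.2, -1.2]
opening: 0.0096
```

Request:
drive_tool(
  moves="0 0 0.001 0; 0 0 0 0; 0 0 0 0",
)

```text
time: 13.2
ee_pos: [0.5429, -0.2007, 0.223]
orientation: [0.998, 0.063, 0.0, 0.0]
contact_force: [-0.1, -0.3, 0.1]
opening: 0.0098
```

Request:
drive_tool(
  moves="0 0 0.001 0; 0 0 0 0; 0 0 0 0",
)

```text
time: 13.58
ee_pos: [0.543, -0.2008, 0.2226]
orientation: [0.998, 0.063, 0.0, 0.0]
contact_force: [-1.7, -0.2, 4.9]
opening: 0.0097
```

Request:
drive_tool(
  moves="0 0 0 0; 0 0 0 0; 0 0 0 0",
  force=4,
)

```text
time: 13.95
ee_pos: [0.5431, -0.2009, 0.2226]
orientation: [0.998, 0.063, 0.001, 0.0]
contact_force: [-0.2, 0.2, 4.8]
opening: 0.0099
```

Request:
drive_tool(
  moves="0 0 0 0; 0 0 0 0; 0 0 0 0; 0 0 0 0; 0 0 0 0",
  claw=185,
)

```text
time: 14.58
ee_pos: [0.5429, -0.2007, 0.2217]
orientation: [0.998, 0.063, -0.0, -0.0]
contact_force: [-0.3, 1.2, 0.1]
opening: 0.026
```

```bash
python3 - <<'E'
from h import *
s=cam('side');q=arm.sense();print(q['ee_pos'],q['contact_force'],q['opening'])
a=cv2.resize(s['frame'][90:190,190:290],(600,600),interpolation=cv2.INTER_CUBIC)
cv2.imwrite('pics/c7.png',a)
E
```

```text
[ 0.54286001 -0.20066047  0.22171302] [ 0.25272883  0.09885985 -0.13109272] 0.025762172283459474
```

View pics/c7.png

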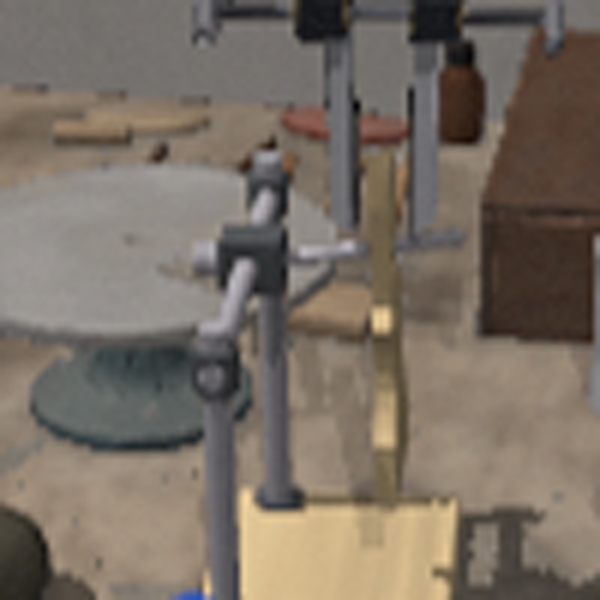

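It hangs freely between the open fingers, with the tab top at (382,160) and the peg through it. I'll retreat straight up.

Request:
drive_tool(
  moves="0 0 -0.01 0; 0 0 -0.015 0; 0 0 -0.02 0; 0 0 -0.03 0; 0 0 -0.04 0; 0 0 -0.04 0; -0.05 0 0 0; -0.05 0 0 0; -0.05 0 0 0; 0 0.05 0 0; 0 0.05 0 0; 0 0.05 0 0; 0 0.05 0 0; 0 0.05 0 0; 0 0 0 0; 0 0 0 0; 0 0 0 0; 0 0 0 0; 0 0 0 0; 0 0 0 0",
)

```text
time: 17.12
ee_pos: [0.4255, -0.4671, 0.3772]
orientation: [0.998, 0.063, 0.0, 0.0]
contact_force: [-0.2, -0.2, -0.4]
opening: 0.0258
```

```bash
python3 - <<'E'
from h import *
t=cam('top');s=cam('side');q=arm.sense();print(q['ee_pos'])
a=cv2.resize(s['frame'][90:350,190:320],(300,600),interpolation=cv2.INTER_CUBIC)
b=cv2.resize(t['frame'][140:240,140:360],(500,227),interpolation=cv2.INTER_CUBIC)
o=np.zeros((600,800,3),np.uint8);o[:,:300]=a;o[:227,300:]=b
cv2.imwrite('pics/c8.png',o)
E
```

```text
[ 0.42546412 -0.46736727  0.37681634]
```

View pics/c8.png

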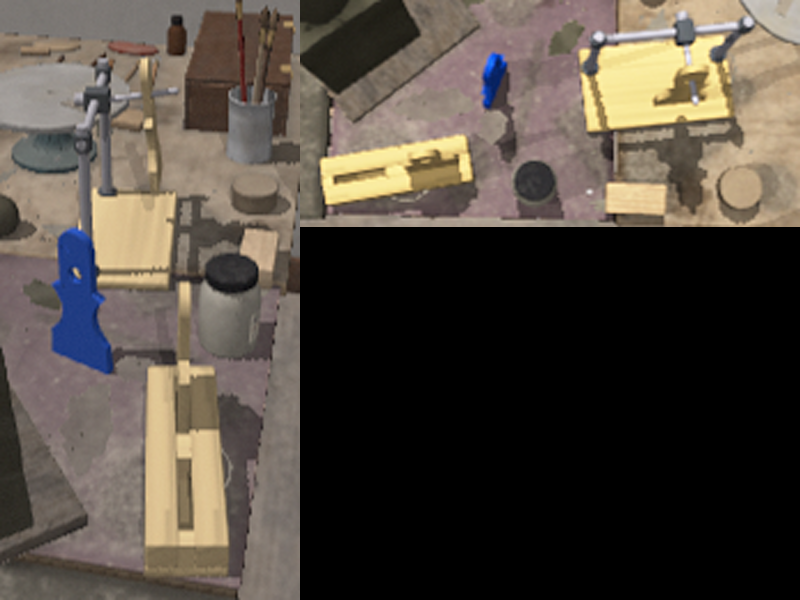

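Request:
drive_tool(
  moves="0 0 0 0; 0 0 0 0; 0 0 0 0; 0 0 0 0; 0 0 0 0; 0 0 0 0; 0 0 0 0; 0 0 0 0; 0 0 0 0; 0 0 0 0; 0 0 0 0; 0 0 0 0; 0 0 0 0; 0 0 0 0; 0 0 0 0; 0 0 0 0; 0 0 0 0; 0 0 0 0; 0 0 0 0; 0 0 0 0",
)

```text
time: 19.73
ee_pos: [0.4255, -0.4675, 0.3768]
orientation: [0.998, 0.063, 0.0, 0.0]
contact_force: [0.3, 0.7, 0.4]
opening: 0.0257
```

```bash
python3 - <<'E'
from h import *
a=load('side')['frame'].astype(int);t1=load('top')['frame'].astype(int)
for k in range(3):
    b=cam('side')['frame'].astype(int); d=np.abs(b-a)[100:200,200:300].max(2); print((d>25).sum(),d.max()); a=b
b=cam('top')['frame'].astype(int); print((np.abs(b-t1)[140:235,255:345].max(2)>25).sum())
E
```

```text
0 11
0 7
0 8
0
```

The template hangs still on the peg, everything else stands where it was, and the pictures no longer change. I'm handing in.

```bash
python3 -c "
from plant import arm
print(arm.hand_in())"
```

```text
the job is handed in; nothing more can be done
None
```

The hollow template now hangs by its eye on the peg, and I handed the job in at about 20 s of the 61 s allowed. I picked it out by its waisted shadow; it stood in the +y slot. I gripped it above the eye, drew it out and slid it onto the peg, which I found at about y = -15 mm along the rail. I lowered it until it touched (about 5 N), let go and moved the arm clear.

**Last checks:** The final pictures show the peg through the eye, with the template clear of the rack base and the arm. The straight template is still in its slot, and the jar, mould, block and blue look-alike are where they were. Over the last 2.6 s before handing in, the image round the template did not change, so it was hanging still.

No check failed. Two small mismatches stayed within the eye's clearance of about 5 mm: pixel residuals of 1 to 2 px in locating the stand and rack, and about 2 mm between two estimates of the peg's position.

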